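Nest the rinse cups on the leaning post

TASK

Put the three steel rinse cups away, nested mouth down on the leaning post of the drip stand: the small cup over the post first, then the medium cup over it, then the large cup over both, each lowered along the post without being dropped until its rim is fully home on the sloping plate, and let go before the next one. Leave the tape dispenser, bottle and resin puck where they stand.

Things in the scene. Friction and masses are not known exactly. Their poses are not given: they have to be found in the camera images.
- cup_small: the smallest of three plain steel cups, standing mouth down (closed end up) at the start. Outer diameter 44 mm at the mouth, tapering straight to 39 mm at the closed end; 56 mm high; wall 2.5 mm, closed end 3 mm thick. Origin: centre of the mouth, in the plane of the rim; z points along the cup's axis to the closed end (up at the start)
- cup_medium: the middle-sized of three plain steel cups, standing mouth down (closed end up) at the start. Outer diameter 57 mm at the mouth, tapering straight to 52 mm at the closed end; 65 mm high; wall 2.5 mm, closed end 3 mm thick. Origin: centre of the mouth, in the plane of the rim; z points along the cup's axis to the closed end (up at the start)
- cup_large: the largest of three plain steel cups, standing mouth down (closed end up) at the start. Outer diameter 70 mm at the mouth, tapering straight to 65 mm at the closed end; 74 mm high; wall 2.5 mm, closed end 3 mm thick. Origin: centre of the mouth, in the plane of the rim; z points along the cup's axis to the closed end (up at the start)
- post: white plastic post, diameter 30 mm, length 48 mm (top 12 mm tapers to 16 mm), square on the sloping aluminium plate, 104 x 110 mm, of the drip stand fixed to the bench. Origin: centre of the post's foot on the plate's upper face, 45 mm above the bench; z runs along the post to its tip, leaning 26 degrees from vertical roughly towards the robot; y is level, across the slope
- tape_dispenser: bystander: red tape dispenser with an amber roll, 100 x 45 x 74 mm; origin: centre of its underside
- rinse_bottle: bystander: white plastic bottle with a black cap, 60 mm in diameter, 150 mm high; origin: centre of its underside
- resin_puck: bystander: amber resin disc, 60 mm in diameter, 26 mm high; origin: centre of its underside

How it is judged:
By the outcome, as a careful person would: the job done as asked, in the order asked, and still so for the second after the job is handed in, with the robot touching nothing.
It also fails if it takes over 72 s, if anything falls off the work surface, if the arm or the gripper's body presses on something with over 40 N, if the wrist force passes 120 N, or if a joint passes its speed limit or range.

ROBOT

A 6-joint arm with a two-finger parallel gripper is mounted at the origin on the work surface. World frame = base frame: x ahead of the robot, y to its left, z up, the work surface at z = 0. Lengths are in m, angles in degrees, forces in N, time in s.
With the tool pointing down it reaches from about 0.4 to 0.825 m from the base axis. Payload 7 kg.
Tool frame: the origin (TCP) lies midway between the tips of the shut fingers; the grasp point (between the pads) lies r.tcp_to_grasp behind it (r.tcp_to_grasp is the distance from the TCP to the grasp point, in m); x points along the fingers, y is the direction in which the jaws open and shut, and the axes are right-handed (so a half turn about x gives the same grasp; the last joint's range is limited). The gripper opens to 88 mm and grips with 3 to 60 N. Pads are 19 mm wide; open, the fingers measure 130 mm over their backs; the gripper's body (78 mm by 193 mm) begins 47 mm behind the grasp point.
Start: joints at [-57.519, 20.546, 0.682, 0, -70.136, -16.507], TCP at [0.186, -0.649, 0.227] pointing down, gripper open.
Joint ranges: [-176.03, 176.03], [-82.01, 121.73], [-58.28, 71.71], [-173.87, 95.51], [-174.79, -0.11], [-173.66, 173.66]. Speed limits (degrees/s): [136.94, 136.94, 172.46, 180, 180, 180].

INTERFACE

Orientations are given as [roll, pitch, yaw] about the fixed x, y, z axes, in that order (R = Rz(yaw) Ry(pitch) Rx(roll)).
In Python, from plant import r gives the robot as it stands.
- The arm moves only by the tool carry_out, never from a script. Its argument "moves" is a list of rows, each a list of 7 numbers: the shift along the world's x, y, z in mm, then the turn, a rotation vector about the world's x, y, z in rad, then the opening in per cent of the stroke, from 0 (shut) to 100 (fully open). In form: [[x, y, z, wx, wy, wz, claw], ...]. A call has 1 to 5 rows; each row is the pose to reach, as a shift and turn from the pose commanded when the call began; what a row does not reach only later rows make up. A row lasts 1/10 s, in which the tool goes at most 50 mm and 8.59 degrees, less where a joint would pass 70% of its speed; a pose out of reach is approached as far as the arm can. A call with a gripper value outside its range is refused whole. The fingers move at their own pace and stop on an object; "squeeze" is the grip in N (left out, the last holds). Time passes only in rows, so rows that repeat a pose let the fingers close. It gives the time, the measured TCP pose, the force and the opening at its end, in the units of the state.
- r.get_state(): the state, without advancing time (a new reading comes with each control period).
- r.capture(name): name is "side" or "top"; returns the picture (400x640x3 uint8, blue, green, red); there is no depth.
- r.camera_params(name): a dict with "K" (3x3 intrinsics, pixels), "D" ([k1, k2, p1, p2, k3] as OpenCV has them; the pictures are not rectified), "rvec" (rotation vector, rad) and "tvec" (3), from world to camera coordinates, as OpenCV has them. Camera axes: x right, y down, z forward; pixel columns grow to the right and rows downward; lengths in m; the calibration is good to about 2 mm. A picture is of the moment at which its call begins. camera_params takes no time and is no camera call.
- r.close_job(): hands the job in, once; it reports no verdict.
The state is a dict: "time_s": time; "joints": joint angles; "qd": joint speeds; "joint_torque": joint torques, N m; "tcp_pos": TCP position; "eef_rot": TCP orientation; "contact_force": force on the tool from outside, world axes, zero at the start; "moment": the same for the moment, N m; "gripper_width": finger opening in m.
Only numpy, scipy, OpenCV 4.12 (cv2) and the standard library are available. Lean on these libraries where they do the work, as an engineer would, in place of code of your own. Each camera call takes 0.05 s, during which the arm holds its last target. There are 200 camera calls.

## Working session

There is one attempt and no reset: what is moved stays moved. The work goes in short steps, Python scripts to look and compute and a tool call to move; the robot and the scene stay as the last step left them, time stands still between calls to the robot, and variables do not carry over. Pictures are saved under pics/ and viewed, about 8 in all and at most 12, crops included, and the job is handed in when it is done.

Besides the shell and the picture viewer there is one more tool, called after ">>>" as name(argument=value, ...), one argument or row to a line, values as JSON. carry_out: Moves the arm, as the interface text tells. Its arguments: {"type":"object","properties":{"moves":{"type":"array"},"squeeze":{"type":"number"}},"required":["moves"]}

```bash
ls; mkdir -p pics; python3 - <<'E'
from plant import r
import cv2
for n in("side","top"):
    cv2.imwrite(f"pics/{n}0.png",r.capture(n)); p=r.camera_params(n); print(n,p)
print(r.get_state(), r.tcp_to_grasp)
E
```

```text
pics
side {'K': array([[380.43825052,   0.        , 324.58259178],
       [  0.        , 380.43825052, 199.73491091],
       [  0.        ,   0.        ,   1.        ]]), 'D': array([-0.02980325,  0.        ,  0.        ,  0.        ,  0.        ]), 'rvec': array([ 2.23098748, -0.24321914,  0.09831128]), 'tvec': array([-0.57587023,  0.10717446,  0.83361647])}
top {'K': array([[362.19936066,   0.        , 316.45371519],
       [  0.        , 362.19936066, 200.08218967],
       [  0.        ,   0.        ,   1.        ]]), 'D': array([-0.01071876,  0.        ,  0.        ,  0.        ,  0.        ]), 'rvec': array([ 2.147285  , -2.14843591,  0.18975566]), 'tvec': array([-0.05345513,  0.54746729,  0.88265842])}
{'time_s': 0.1, 'joints': array([-5.75206228e+01,  2.05877784e+01,  6.39030758e-01, -1.65457686e-02,
       -7.01338226e+01, -1.65078500e+01]), 'qd': array([ 0.09206528, -0.09565694,  0.23357507,  0.02105693, -0.01179876,
        0.08358882]), 'joint_torque': array([-8.29957389e-04, -5.84165168e+01,  2.93750310e+01,  7.01557383e+00,
        1.01311514e-02, -6.58659746e-05]), 'tcp_pos': array([ 0.1855985 , -0.64854373,  0.22571511]), 'eef_rot': array([ 95.84065637,  89.91597696, 111.80654973]), 'contact_force': array([-0.37168132, -1.08377396, -0.81908809]), 'moment': array([-0.05051159,  0.02708074, -0.05082156]), 'gripper_width': 0.08762562252660311} 0.0188
```

View pics/side0.png

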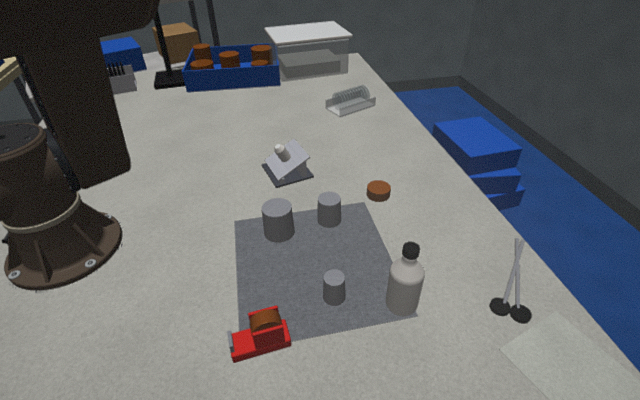

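View pics/top0.png

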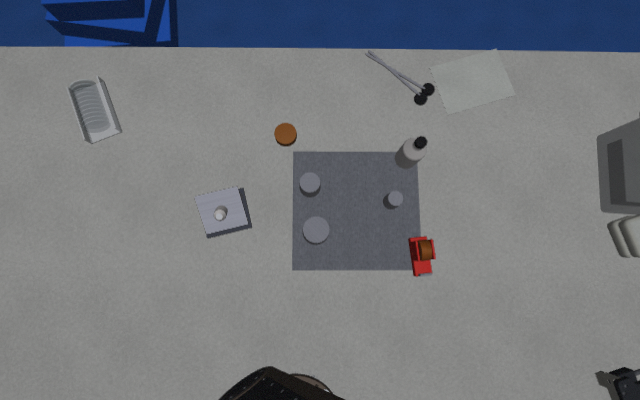

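```bash
cat > h.py <<'E'
import cv2, numpy as np
def tiles(im,centres,out,w=50,h=37,s=8):
    T=[]
    for cx,cy in centres:
        x0,y0=cx-w//2,cy-h//2
        t=cv2.resize(im[y0:y0+h,x0:x0+w],None,fx=s,fy=s,interpolation=cv2.INTER_CUBIC)
        for i in range(0,w,10):
            cv2.line(t,(i*s,0),(i*s,5),(0,255,255),1); cv2.putText(t,str(x0+i),(i*s+2,14),0,.35,(0,255,255),1)
        for i in range(0,h,10):
            cv2.line(t,(0,i*s),(5,i*s),(0,255,0),1); cv2.putText(t,str(y0+i),(7,i*s+10),0,.35,(0,255,0),1)
        T.append(t)
    cv2.imwrite(out,np.vstack([np.hstack(T[:2]),np.hstack(T[2:])]))
E
python3 - <<'E'
import cv2
from h import tiles
t=cv2.imread("pics/top0.png");s=cv2.imread("pics/side0.png")
tiles(t,[(395,199),(310,183),(316,230),(223,211)],"pics/topz.png",60,46,6)
tiles(s,[(334,287),(329,209),(278,220),(288,163)],"pics/sidez.png",60,46,6)
E
```

```text
(no output)
```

View pics/topz.png

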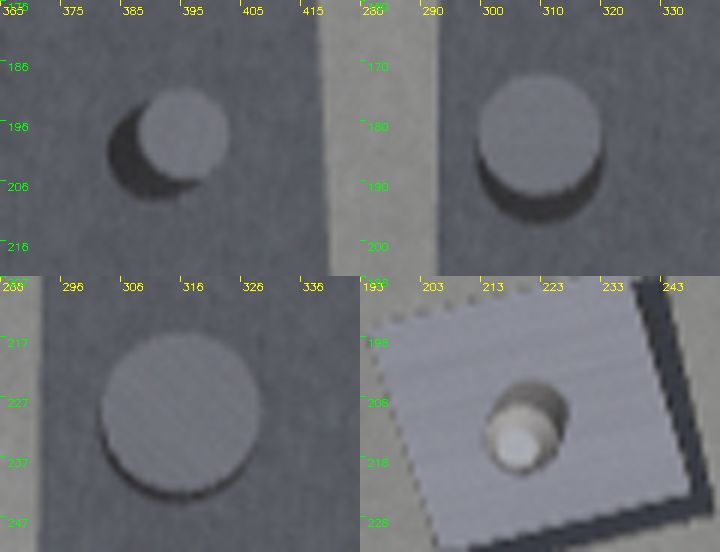

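View pics/sidez.png

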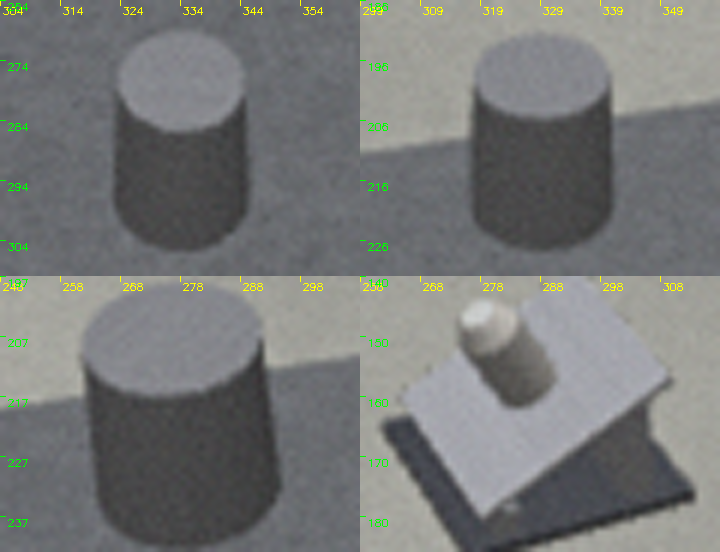

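```bash
cat >> h.py <<'E'
from plant import r
CAM={n:r.camera_params(n) for n in("side","top")}
def ray(n,uv):
    c=CAM[n]; R=cv2.Rodrigues(c["rvec"])[0]
    q=cv2.undistortPoints(np.array([[uv]],float),c["K"],c["D"])[0,0]
    return -R.T@c["tvec"], R.T@np.array([*q,1])
def atz(n,uv,z):
    o,d=ray(n,uv); return o+d*(z-o[2])/d[2]
def tri(a,b):
    o1,d1=ray("top",a);o2,d2=ray("side",b)
    s,_,_,_=np.linalg.lstsq(np.c_[d1,-d2],o2-o1,rcond=None)
    p,q=o1+s[0]*d1,o2+s[1]*d2
    return (p+q)/2,p-q
def proj(n,P):
    c=CAM[n]; return cv2.projectPoints(np.atleast_2d(np.array(P,float)),c["rvec"],c["tvec"],c["K"],c["D"])[0][:,0]
E
python3 - <<'E'
from h import *
np.set_printoptions(precision=1,suppress=True)
for n,a,b,z in[("s",(395.2,198.2),(333.85,277.1),.056),("m",(309.7,181.9),(328.9,198.3),.065),("l",(315.8,229.3),(276.35,207.3),.074),("tip",(219.3,216.1),(277.9,145.4),.0881)]:
    t=tri(a,b); print(n,atz("top",a,z)*1e3,atz("side",b,z)*1e3,t[0]*1e3,t[1]*1e3)
C=[((194.9,195.3),(296,142)),((238.6,187),(309.6,156.6)),((247.9,223.9),(278.3,179.6)),((206.1,233.4),(264.8,159.9))]
P=[tri(*c) for c in C]
for p in P: print(p[0]*1e3,p[1]*1e3)
P=np.array([p[0] for p in P])
for i in range(4):
    d=P[(i+1)%4]-P[i]; print(d*1e3,np.linalg.norm(d)*1e3,np.degrees(np.arctan2(d[1],d[0])))
E
```

```text
s [ 550.5 -253.4   56. ] [ 552.4 -255.    56. ] [ 551.7 -253.8   54.4] [-1.9  0.  -0.3]
m [590.4 -36.4  65. ] [591.4 -39.   65. ] [591.4 -36.5  62.9] [-1.1  0.1 -0.2]
l [470.4 -51.4  74. ] [472.  -55.1  74. ] [471.4 -51.5  71. ] [-1.5 -0.  -0.1]
tip [501.1 181.   88.1] [503.8 181.   88.1] [502.5 181.1  87.9] [-2.6 -0.  -0.3]
[559.5 254.4  49.5] [-2.   0.  -0.3]
[578.5 141.2  66.6] [-3.3  0.1 -0.6]
[490.4 123.5  19.8] [-3.4 -0.  -0.3]
[465.1 230.8  17.9] [-1.8 -0.1 -0.1]
[  18.9 -113.2   17. ] 116.01619820665137 -80.50922672389642
[-88.1 -17.7 -46.8] 101.30389085693118 -168.63140504160387
[-25.2 107.2  -1.9] 110.18542115052973 103.23004613996585
[94.4 23.7 31.6] 102.32290601534277 14.06961524328369
```

```bash
python3 - <<'E'
from h import *
from scipy.optimize import least_squares
from scipy.spatial.transform import Rotation as Ro
np.set_printoptions(precision=2,suppress=True)
T=[(194.9,195.3),(238.6,187),(247.9,223.9),(206.1,233.4),(219.3,216.1)]
S=[(296,142),(309.6,156.6),(278.3,179.6),(264.8,159.9),(277.9,145.4)]
w=np.array([.4,.4,1,1,2])[:,None]; ws=np.array([.3,1,1,1,2])[:,None]
def f(p):
    x,y,yaw,a,b=p
    # post frame: z leans towards world yaw+180 when x is uphill
    R=Ro.from_euler("ZY",[yaw,-26],degrees=True).as_matrix()
    L=np.array([[.052+a,.055+b,0],[.052+a,-.055+b,0],[-.052+a,-.055+b,0],[-.052+a,.055+b,0],[0,0,.048]])
    W=(R@L.T).T+[x,y,.045]
    return np.r_[((proj("top",W)-T)*w).ravel(),((proj("side",W)-S)*ws).ravel()]
s=least_squares(f,[.522,.185,13,0,0],x_scale=[.01,.01,1,.01,.01]); print(s.x,s.cost); print(f(s.x).reshape(2,5,2))
E
```

```text
[ 0.52  0.19 12.68 -0.   -0.  ] 3.8243547093350956
[[[-0.08 -0.11]
  [-0.11 -0.59]
  [ 0.71 -0.25]
  [ 0.39 -0.38]
  [ 0.   -1.15]]

 [[-0.5  -1.34]
  [-0.   -0.35]
  [-1.12  0.02]
  [-0.49 -0.74]
  [-0.94  0.08]]]
```

```bash
python3 - <<'E'
from h import *
from scipy.spatial.transform import Rotation as Ro
np.set_printoptions(precision=3,suppress=True)
print("bottle cap",atz("top",(421,142),.15),atz("side",(410.5,247),.15))
print("disp",atz("top",(421,256),.04))
s=r.get_state();R=Ro.from_euler("xyz",s["eef_rot"],degrees=True).as_matrix();print(R, s["tcp_pos"])
u=np.radians(75); 
def goal(yawjaw,tilt=0,tyaw=12.7):
    # jaw (tool y) along yawjaw, tool x down, then lean about level axis
    a=np.radians(yawjaw); y=np.array([np.cos(a),np.sin(a),0]);x=np.array([0,0,-1.]);z=np.cross(x,y)
    return np.c_[x,y,z]
G=lambda j:goal(j)
for j in(75,102.7,-105,-77.3):
    print(j,Ro.from_matrix(G(j)@R.T).as_rotvec())
E
```

```text
bottle cap [ 0.668 -0.296  0.15 ] [ 0.67  -0.298  0.15 ]
disp [ 0.405 -0.317  0.04 ]
[[-0.001 -0.275  0.961]
 [ 0.001  0.961  0.275]
 [-1.     0.001 -0.   ]] [ 0.186 -0.649  0.226]
75 [-0.001 -0.    -0.54 ]
102.7 [-0.001 -0.001 -0.057]
-105 [ 0.    -0.002  2.601]
-77.3 [ 0.001 -0.002  3.085]
```

>>> carry_out(
  moves=[
    [31,33,0,0,0,-0.01,100],
    [62,66,0,0,0,-0.02,100],
    [93,99,0,0,0,-0.03,100],
    [124,132,0,0,0,-0.045,100],
    [155,165,0,0,0,-0.057,100],
  ],
  squeeze=30,
)

```text
time_s: 0.6
tcp_pos: [0.3415, -0.4823, 0.2263]
eef_rot: [116.2, 90.0, 128.9]
contact_force: [1.2, 0.0, -0.3]
gripper_width: 0.0877
```

>>> carry_out(
  moves=[
    [31,33,0,0,0,0,100],
    [62,66,0,0,0,0,100],
    [93,99,0,0,0,0,100],
    [124,132,0,0,0,0,100],
    [155,165,0,0,0,0,100],
  ],
)

```text
time_s: 1.1
tcp_pos: [0.4966, -0.3172, 0.2264]
eef_rot: [135.2, 90.0, 147.9]
contact_force: [1.4, -0.5, -0.3]
gripper_width: 0.0876
```

>>> carry_out(
  moves=[
    [28,32,-20,0,0,0,100],
    [56,65,-40,0,0,0,100],
    [56,65,-80,0,0,0,100],
    [56,65,-110,0,0,0,100],
    [56,65,-110,0,0,0,100],
  ],
)

```text
time_s: 1.6
tcp_pos: [0.5487, -0.2526, 0.1118]
eef_rot: [153.1, 89.5, 165.8]
contact_force: [-1.4, -0.7, -0.6]
gripper_width: 0.0876
```

```bash
python3 - <<'E'
from h import *
from scipy.spatial.transform import Rotation as Ro
np.set_printoptions(precision=4,suppress=True)
a=r.capture("top");b=r.capture("side");s=r.get_state();print(s["tcp_pos"],s["time_s"],s["joints"]);print(Ro.from_euler("xyz",s["eef_rot"],degrees=True).as_matrix())
p=proj("top",[s["tcp_pos"]])[0],proj("side",[s["tcp_pos"]])[0];print(p)
A=cv2.resize(a[140:280,330:470],None,fx=2.85,fy=2.85,interpolation=3);B=cv2.resize(b[190:330,260:400],None,fx=2.85,fy=2.85,interpolation=3)
cv2.imwrite("pics/c1.png",np.hstack([A,B]))
E
```

```text
[ 0.5517 -0.2541  0.1168] 1.7 [ -6.3075  19.4867 -16.3166   0.0359 -54.2666 -70.9859]
[[-0.0013 -0.2203  0.9754]
 [-0.0004  0.9754  0.2203]
 [-1.     -0.0001 -0.0013]]
(array([401.4877, 193.5507]), array([333.3875, 253.575 ]))
```

View pics/c1.png

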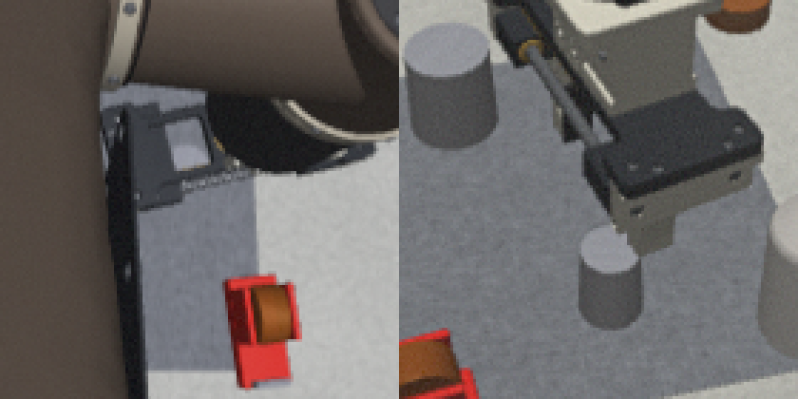

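>>> carry_out(
  moves=[
    [0,0,-25,0,0,0,100],
    [0,0,-50,0,0,0,100],
    [0,0,-75,0,0,0,100],
    [0,0,-94,0,0,0,100],
    [0,0,-94,0,0,0,100],
  ],
)

```text
time_s: 2.2
tcp_pos: [0.5513, -0.2543, 0.0223]
eef_rot: [158.5, 89.9, 171.1]
contact_force: [-0.2, -0.4, 0.4]
gripper_width: 0.0878
```

>>> carry_out(
  moves=[
    [0,0,0,0,0,0,30],
    [0,0,0,0,0,0,30],
    [0,0,0,0,0,0,30],
    [0,0,0,0,0,0,30],
    [0,0,0,0,0,0,30],
  ],
)

```text
time_s: 2.7
tcp_pos: [0.552, -0.254, 0.0232]
eef_rot: [-20.6, 89.9, -7.9]
contact_force: [0.4, -0.3, -1.0]
gripper_width: 0.0532
```

>>> carry_out(
  moves=[
    [0,0,0,0,0,0,30],
    [0,0,0,0,0,0,30],
    [0,0,0,0,0,0,30],
    [0,0,0,0,0,0,30],
    [0,0,0,0,0,0,30],
  ],
)

```text
time_s: 3.2
tcp_pos: [0.5518, -0.2539, 0.0227]
eef_rot: [-44.0, 90.0, -31.2]
contact_force: [0.2, -1.3, 2.8]
gripper_width: 0.0406
```

>>> carry_out(
  moves=[
    [0,0,15,0,0,0,30],
    [0,0,40,0,0,0,30],
    [0,0,70,0,0,0,30],
    [0,0,100,0,0,0,30],
    [0,0,130,0,0,0,30],
  ],
)

```text
time_s: 3.7
tcp_pos: [0.5512, -0.2538, 0.1533]
eef_rot: [144.6, 89.9, 157.3]
contact_force: [1.0, -0.2, -0.3]
gripper_width: 0.0411
```

>>> carry_out(
  moves=[
    [-3,20,5,0,0,0,30],
    [-10,60,10,0,0,0,30],
    [-18,100,10,0,0,0,30],
    [-25,140,10,0,0,0,30],
    [-32,180,10,0,0,0,30],
  ],
)

```text
time_s: 4.2
tcp_pos: [0.5189, -0.0725, 0.1624]
eef_rot: [126.3, 90.0, 139.0]
contact_force: [1.3, 0.9, -0.8]
gripper_width: 0.0405
```

>>> carry_out(
  moves=[
    [-7,40,0,0.01,-0.044,0,30],
    [-15,80,0,0.03,-0.133,0,30],
    [-22,120,0,0.05,-0.221,0,30],
    [-29,160,0,0.07,-0.31,0,30],
    [-36,200,0,0.08,-0.354,0,30],
  ],
)

```text
time_s: 4.7
tcp_pos: [0.4842, 0.1189, 0.1626]
eef_rot: [-0.1, 69.6, 12.6]
contact_force: [2.8, -1.4, -0.4]
gripper_width: 0.0407
```

>>> carry_out(
  moves=[
    [-4,25,-5,0.01,-0.044,0,30],
    [-8,49,-19,0.02,-0.089,0,30],
    [-8,49,-19,0.02,-0.089,0,30],
    [-8,49,-19,0.02,-0.089,0,30],
  ],
)

```text
time_s: 5.1
tcp_pos: [0.4841, 0.1677, 0.1547]
eef_rot: [-0.0, 65.7, 12.7]
contact_force: [-1.2, -0.8, -2.1]
gripper_width: 0.041
```

```bash
cat >> h.py <<'E'
from scipy.spatial.transform import Rotation as Ro
np.set_printoptions(precision=4,suppress=True)
FOOT=np.array([.5228,.1856,.045]); PR=Ro.from_euler("ZY",[12.7,-26],degrees=True).as_matrix()
def rel():
    s=r.get_state();R=Ro.from_euler("xyz",s["eef_rot"],degrees=True).as_matrix()
    # jaw and tool axes in the post frame; TCP in post frame (mm)
    print("t",s["time_s"],"tcp",s["tcp_pos"]*1e3,"post-frame",PR.T@(s["tcp_pos"]-FOOT)*1e3,"F",s["contact_force"],"w",s["gripper_width"])
    G=np.c_[-PR[:,2],PR[:,1],np.cross(-PR[:,2],PR[:,1])]
    print("turn needed",Ro.from_matrix(G@R.T).as_rotvec(),"joints",s["joints"])
def look(out,boxT=(170,160),boxS=(230,100),n=100,f=4):
    a=r.capture("top");b=r.capture("side")
    I=[cv2.resize(im[y:y+n,x:x+n],None,fx=f,fy=f,interpolation=3) for im,(x,y) in((a,boxT),(b,boxS))]
    cv2.imwrite(out,np.hstack(I))
E
python3 - <<'E'
from h import *
look("pics/c2.png");rel()
E
```

```text
t 5.2 tcp [484.0179 166.8245 154.4312] post-frame [ 10.2572  -9.7901 116.7506] F [ 0.423  -0.8596 -0.7472] w 0.040479649914708524
turn needed [ 0.0066 -0.0291  0.0012] joints [  45.8151   -4.6172  -58.2702   40.5861  -20.2568 -159.587 ]
```

View pics/c2.png

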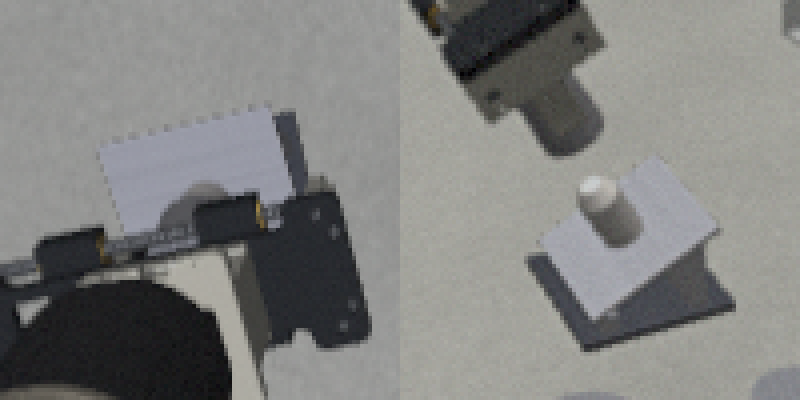

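>>> carry_out(
  moves=[
    [0,3,-10,0,0,0,30],
    [1,6,-20,0,0,0,30],
    [1,10,-30,0,0,0,30],
    [1,10,-30,0.003,-0.015,0,30],
    [1,10,-30,0.007,-0.03,0,30],
  ],
)

```text
time_s: 5.7
tcp_pos: [0.4963, 0.18, 0.1439]
eef_rot: [0.6, 65.8, 13.4]
contact_force: [0.7, 1.0, -0.8]
gripper_width: 0.0406
```

```bash
python3 -c "
from h import *
rel()"
```

```text
t 5.7 tcp [496.3249 179.9709 143.8646] post-frame [ 19.0136   0.3291 100.7233] F [ 0.737   0.9796 -0.8444] w 0.04063275833182126
turn needed [ 0.0027 -0.0324 -0.0016] joints [  44.0945   -1.9173  -58.2186   44.3899  -17.3929 -162.162 ]
```

>>> carry_out(
  moves=[
    [2,-15,8,0,0,0,30],
    [7,-50,18,-0.02,0.08,0,30],
    [12,-95,18,-0.04,0.18,0,30],
    [18,-140,18,-0.06,0.26,0,30],
    [24,-185,18,-0.08,0.34,0,30],
  ],
)

```text
time_s: 6.2
tcp_pos: [0.5191, 0.031, 0.1638]
eef_rot: [-4.5, 83.4, 8.0]
contact_force: [2.3, 0.2, -0.1]
gripper_width: 0.0403
```

>>> carry_out(
  moves=[
    [6,-45,0,-0.017,0.07,-0.002,30],
    [12,-90,0,-0.017,0.07,-0.002,30],
    [18,-135,0,-0.017,0.07,-0.002,30],
    [24,-180,0,-0.017,0.07,-0.002,30],
    [30,-215,-5,-0.017,0.07,-0.002,30],
  ],
)

```text
time_s: 6.7
tcp_pos: [0.5498, -0.1875, 0.1581]
eef_rot: [-18.8, 87.3, -6.6]
contact_force: [0.5, 1.4, -1.0]
gripper_width: 0.0407
```

```bash
cat >> h.py <<'E'
def st(lean=0):
    s=r.get_state();R=Ro.from_euler("xyz",s["eef_rot"],degrees=True).as_matrix()
    Q=Ro.from_euler("ZY",[12.7,-lean],degrees=True).as_matrix()
    G=np.c_[-Q[:,2],Q[:,1],np.cross(-Q[:,2],Q[:,1])]
    print("t",s["time_s"],"tcp",s["tcp_pos"]*1e3,"turn to lean",lean,Ro.from_matrix(G@R.T).as_rotvec(),"F",s["contact_force"],"w",s["gripper_width"],s["joints"])
E
python3 -c "
from h import *
st()"
```

```text
t 6.7 tcp [ 549.8353 -187.5067  158.1369] turn to lean 0 [0.0052 0.0464 0.0088] F [ 0.4723  1.3646 -0.9511] w 0.040656333734480396 [  0.682   13.3248 -19.2516   0.4163 -54.7712 -78.7209]
```

>>> carry_out(
  moves=[
    [1,-35,0,0.005,0.046,0.009,30],
    [2,-66,-15,0.005,0.046,0.009,30],
    [2,-66,-50,0.005,0.046,0.009,30],
    [2,-66,-85,0.005,0.046,0.009,30],
    [2,-66,-115,0.005,0.046,0.009,30],
  ],
)

```text
time_s: 7.2
tcp_pos: [0.5509, -0.2514, 0.041]
eef_rot: [154.1, 89.9, 166.7]
contact_force: [0.1, 0.3, -1.1]
gripper_width: 0.0408
```

>>> carry_out(
  moves=[
    [0,0,-8,0,0,0,30],
    [0,0,-14,0,0,0,30],
    [0,0,-17,0,0,0,30],
    [0,0,-19,0,0,0,30],
    [0,0,-19,0,0,0,30],
  ],
)

```text
time_s: 7.7
tcp_pos: [0.5521, -0.2508, 0.0242]
eef_rot: [1.5, 90.0, 14.3]
contact_force: [0.4, -0.7, -0.7]
gripper_width: 0.041
```

```bash
python3 -c "
from h import *
st()"
```

```text
t 7.7 tcp [ 552.1447 -250.7586   24.2257] turn to lean 0 [-0.0001  0.0002 -0.0015] F [ 0.4328 -0.6592 -0.6543] w 0.040984446740540914 [ -5.9903  25.5384 -21.513   -0.0071 -42.9355 -71.2208]
```

>>> carry_out(
  moves=[
    [0,0,-1,0,0,0,30],
    [0,0,-1,0,0,0,100],
    [0,0,-1,0,0,0,100],
    [0,0,-1,0,0,0,100],
    [0,0,-1,0,0,0,100],
  ],
)

```text
time_s: 8.2
tcp_pos: [0.5515, -0.2508, 0.0223]
eef_rot: [154.6, 89.9, 167.4]
contact_force: [0.1, 0.9, 0.1]
gripper_width: 0.067
```

>>> carry_out(
  moves=[
    [-1,0,0,-0.015,0.065,0,100],
    [-3,-1,0,-0.03,0.13,0,100],
    [-4,-1,0,-0.045,0.195,0,100],
    [-5,-1,1,-0.0575,0.2554,0,100],
    [-5,-1,1,-0.0575,0.2554,0,60],
  ],
)

```text
time_s: 8.7
tcp_pos: [0.5474, -0.2515, 0.0223]
eef_rot: [179.8, 74.8, -167.4]
contact_force: [0.2, 0.4, 0.0]
gripper_width: 0.0836
```

>>> carry_out(
  moves=[
    [0,0,0,0,0,0,30],
    [0,0,0,0,0,0,30],
    [0,0,0,0,0,0,30],
    [0,0,0,0,0,0,30],
    [0,0,0,0,0,0,30],
  ],
)

```text
time_s: 9.2
tcp_pos: [0.5464, -0.2519, 0.0235]
eef_rot: [179.8, 75.0, -167.4]
contact_force: [-0.1, -0.2, 0.6]
gripper_width: 0.0456
```

>>> carry_out(
  moves=[
    [0,0,0,0,0,0,30],
    [0,0,0,0,0,0,30],
    [0,0,0,0,0,0,30],
    [0,0,0,0,0,0,30],
    [0,0,0,0,0,0,30],
  ],
)

```text
time_s: 9.7
tcp_pos: [0.5465, -0.2518, 0.0233]
eef_rot: [179.8, 74.9, -167.4]
contact_force: [-0.8, -1.0, 2.8]
gripper_width: 0.0406
```

```bash
python3 -c "
from h import *
st(-15)"
```

```text
t 9.7 tcp [ 546.4537 -251.8103   23.3344] turn to lean -15 [-0.0006 -0.0016 -0.0011] F [-0.8406 -0.9682  2.8419] w 0.04058056010185014 [ -3.4676  32.0828 -13.5504   4.8115 -58.9745 -76.774 ]
```

>>> carry_out(
  moves=[
    [0,0,15,0,0,0,30],
    [0,0,45,0,0,0,30],
    [0,0,80,0,0,0,30],
    [-1,10,115,0,0,0,30],
    [-5,40,135,0,0,0,30],
  ],
)

```text
time_s: 10.2
tcp_pos: [0.5426, -0.213, 0.1617]
eef_rot: [-179.8, 75.1, -167.2]
contact_force: [0.8, 0.9, -0.3]
gripper_width: 0.0407
```

>>> carry_out(
  moves=[
    [-7,40,0,0,0,0,30],
    [-14,80,0,0,0,0,30],
    [-21,120,0,0.01,-0.044,0,30],
    [-28,160,0,0.02,-0.089,0,30],
    [-35,200,0,0.03,-0.133,0,30],
  ],
)

```text
time_s: 10.7
tcp_pos: [0.5063, -0.01, 0.1591]
eef_rot: [179.3, 82.9, -167.9]
contact_force: [1.0, 0.7, 0.2]
gripper_width: 0.0406
```

>>> carry_out(
  moves=[
    [-7,40,0,0.015,-0.066,0,30],
    [-14,80,-2,0.03,-0.133,0,30],
    [-21,120,-5,0.045,-0.2,0,30],
    [-28,150,-10,0.06,-0.266,0,30],
    [-36,185,-15,0.07,-0.31,0,30],
  ],
)

```text
time_s: 11.2
tcp_pos: [0.4696, 0.1747, 0.1444]
eef_rot: [0.9, 78.8, 13.7]
contact_force: [1.6, -0.0, -0.7]
gripper_width: 0.0411
```

```bash
python3 -c "
from h import *
rel();st(11)"
```

```text
t 11.2 tcp [469.6126 174.6586 144.358 ] post-frame [ -5.2413   1.0194 113.1023] F [ 1.6003 -0.0484 -0.6524] w 0.04110521790808017
turn needed [ 0.0543 -0.2531 -0.0022] joints [  47.7256    1.6439  -40.2249    9.8769  -39.2567 -132.1089]
t 11.2 tcp [469.6126 174.6586 144.358 ] turn to lean 11 [-0.0035  0.0023 -0.0018] F [ 1.6003 -0.0484 -0.6524] w 0.04110521790808017 [  47.7256    1.6439  -40.2249    9.8769  -39.2567 -132.1089]
```

>>> carry_out(
  moves=[
    [3,0,-6,-0.003,0.002,0,30],
    [6,1,-13,-0.003,0.002,0,30],
    [9,1,-19,-0.003,0.002,0,30],
    [11,1.5,-25.5,-0.003,0.002,0,30],
    [11,1.5,-25.5,-0.003,0.002,0,30],
  ],
)

```text
time_s: 11.7
tcp_pos: [0.4817, 0.1735, 0.1165]
eef_rot: [-0.9, 79.3, 11.8]
contact_force: [1.0, -0.8, -0.0]
gripper_width: 0.0409
```

```bash
python3 -c "
from h import *
look('pics/c3.png',(170,150),(240,90),80,5);rel()"
```

```text
t 11.8 tcp [481.7681 173.8602 117.2866] post-frame [-6.6083 -2.4319 83.6493] F [ 0.2469  0.3088 -0.7024] w 0.04108515898846134
turn needed [ 0.0609 -0.2593  0.0007] joints [  46.3313    5.0772  -40.9179   10.431   -35.5609 -131.6871]
```

View pics/c3.png

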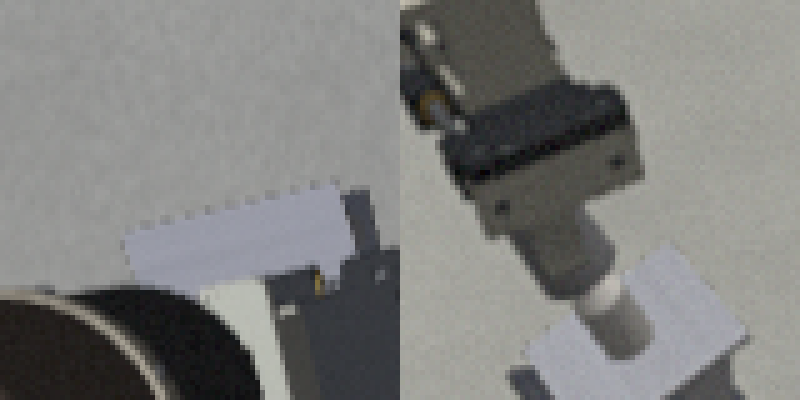

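```bash
python3 -c "
from h import *
def c(v): return (proj('side',FOOT+PR@(np.array(v)/1e3))[0]-[240,90]+.5)*5+[400,0]
a=np.linspace(0,2*np.pi,60)
for n,R,x,y,z in(('rim',22,-.9,-2.4,60.3),('tip',8,0,0,48),('shoulder',15,0,0,36),('foot',15,0,0,0)):
    q=np.array([c([x+R*np.cos(t),y+R*np.sin(t),z]) for t in a]);print(n,c([x,y,z]),q.min(0),q.max(0))
"; python3 -c "
import cv2
i=cv2.imread('pics/c3.png')[230:370,500:680];cv2.imwrite('pics/c3z.png',cv2.resize(i,None,fx=4,fy=4,interpolation=2))"
```

```text
rim [577.5406 266.747 ] [540.6562 235.711 ] [614.8377 298.4172]
tip [589.1964 279.8263] [575.8497 268.5389] [602.5912 291.1968]
shoulder [600.4693 295.352 ] [575.6519 274.3244] [625.4759 316.6762]
foot [633.2057 340.4361] [608.8663 319.6237] [657.7423 361.5538]
```

View pics/c3z.png

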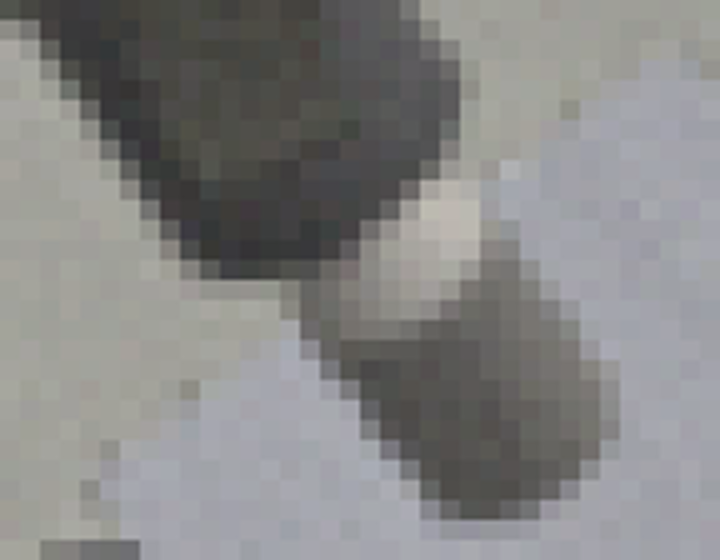

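>>> carry_out(
  moves=[
    [-1.4,2.2,-0.4,0,0,0,30],
    [2.9,3.2,-9.4,0,0,0,30],
    [7.2,4.1,-18.4,0,0,0,30],
    [11.4,5.1,-27.4,0,0,0,30],
    [11.4,5.1,-27.4,0,0,0,30],
  ],
)

```text
time_s: 12.3
tcp_pos: [0.4926, 0.1793, 0.0884]
eef_rot: [-1.0, 79.3, 11.7]
contact_force: [0.0, -0.1, -0.6]
gripper_width: 0.0404
```

```bash
python3 -c "
from h import *
rel()"
```

```text
t 12.3 tcp [492.5896 179.3049  88.4203] post-frame [-8.6984  0.5005 52.5519] F [ 0.0033 -0.0738 -0.6273] w 0.04040753252655572
turn needed [ 0.0623 -0.2606 -0.0006] joints [  45.6525    8.6419  -41.9026   11.516   -31.0986 -132.3092]
```

>>> carry_out(
  moves=[
    [3,0.5,-4,0,0,0,30],
    [5,1,-9,0,0,0,30],
    [8,1.7,-14,0,0,0,30],
    [10.3,2.3,-19.4,0,0,0,30],
    [10.3,2.3,-19.4,0,0,0,30],
  ],
)

```text
time_s: 12.8
tcp_pos: [0.5031, 0.1819, 0.07]
eef_rot: [-0.7, 79.3, 12.0]
contact_force: [-0.2, -0.9, -1.1]
gripper_width: 0.0411
```

```bash
python3 -c "
from h import *
rel()"
```

```text
t 12.8 tcp [503.0756 181.9476  70.0475] post-frame [-7.036   0.7733 31.2996] F [-0.1511 -0.8988 -1.0732] w 0.04105567454552228
turn needed [ 0.0611 -0.2593 -0.0009] joints [  44.8123   11.1546  -42.2162   12.3525  -28.1253 -132.5023]
```

>>> carry_out(
  moves=[
    [0.9,0.1,-1.8,0,0,0,30],
    [1.7,0.2,-3.6,0,0,0,30],
    [2.2,0.3,-4.5,0,0,0,30],
    [2.6,0.4,-5.4,0,0,0,30],
    [3,0.4,-6.3,0,0,0,30],
  ],
)

```text
time_s: 13.3
tcp_pos: [0.5062, 0.1826, 0.0646]
eef_rot: [-0.5, 79.2, 12.3]
contact_force: [0.2, 0.2, -1.3]
gripper_width: 0.0408
```

>>> carry_out(
  moves=[
    [0.2,0,-0.4,0,0,0,30],
    [0.4,0,-0.8,0,0,0,30],
    [0.4,0,-0.8,0,0,0,30],
  ],
)

```text
time_s: 13.6
tcp_pos: [0.5065, 0.1826, 0.064]
eef_rot: [-0.6, 79.2, 12.2]
contact_force: [-2.2, -0.2, 3.9]
gripper_width: 0.0409
```

```bash
python3 -c "
from h import *
rel()"
```

```text
t 13.6 tcp [506.5345 182.5772  63.9752] post-frame [-6.5408  0.6271 24.302 ] F [-2.1815 -0.229   3.8839] w 0.04087447982811341
turn needed [ 0.0603 -0.2583 -0.0012] joints [  44.5157   11.9618  -42.3655   12.7011  -27.0808 -132.6105]
```

>>> carry_out(
  moves=[
    [0.2,0,-0.4,0,0,0,30],
    [0.4,0.1,-0.9,0,0,0,30],
    [0.4,0.1,-0.9,0,0,0,30],
    [0.4,0.1,-0.9,0,0,0,30],
  ],
)

```text
time_s: 14.0
tcp_pos: [0.5068, 0.1826, 0.0637]
eef_rot: [-0.5, 79.2, 12.2]
contact_force: [-9.1, -1.0, 12.6]
gripper_width: 0.0408
```

```bash
python3 -c "
from h import *
rel();print(r.get_state()['moment'])"
```

```text
t 14.0 tcp [506.7501 182.5929  63.6737] post-frame [-6.4808  0.595  23.9373] F [-9.0645 -1.0254 12.5925] w 0.04082695113366188
turn needed [ 0.0602 -0.258  -0.0013] joints [  44.499    11.9982  -42.391    12.7457  -27.0033 -132.6357]
[-0.1339  2.9145  0.1271]
```

>>> carry_out(
  moves=[
    [0,0,0.3,0,0,0,60],
    [0,0,0.3,0,0,0,100],
    [0,0,0.3,0,0,0,100],
    [0,0,0.3,0,0,0,100],
    [0,0,0.3,0,0,0,100],
  ],
)

```text
time_s: 14.5
tcp_pos: [0.507, 0.1826, 0.0631]
eef_rot: [-0.6, 79.2, 12.2]
contact_force: [-0.6, 0.1, -0.3]
gripper_width: 0.0753
```

>>> carry_out(
  moves=[
    [-2,0,12,0,0,0,100],
    [-5,-1,30,0,0,0,100],
    [-9,-2,50,0,0,0,100],
    [-12,-3,75,0,0,0,100],
    [-14,-20,95,0,0,0,100],
  ],
)

```text
time_s: 15.0
tcp_pos: [0.4933, 0.1637, 0.1596]
eef_rot: [-0.5, 79.1, 12.4]
contact_force: [-0.0, -0.1, 0.3]
gripper_width: 0.0876
```

```bash
python3 -c "
from h import *
look('pics/c4.png',(170,160),(240,110),80,5);st(-15)
def c(v): return (proj('side',FOOT+PR@(np.array(v)/1e3))[0]-[240,110]+.5)*5+[400,0]
a=np.linspace(0,2*np.pi,60)
for n,R,x,y,z in(('rim',22,0,0,0),('top',19.5,0,0,56)):
    q=np.array([c([x+R*np.cos(t),y+R*np.sin(t),z]) for t in a]);print(n,c([x,y,z]),q.min(0),q.max(0))
"
```

```text
t 15.1 tcp [493.7511 162.7411 160.9195] turn to lean -15 [-0.1003  0.4429 -0.0012] F [-0.3996  0.6223  0.3607] w 0.0876010693264814 [  44.1619    2.5145  -36.2042    8.5129  -42.1538 -127.2513]
rim [633.2057 240.4361] [597.5692 210.0027] [669.2634 271.5093]
top [581.5771 169.3325] [548.9977 141.8999] [614.4767 197.2593]
```

View pics/c4.png

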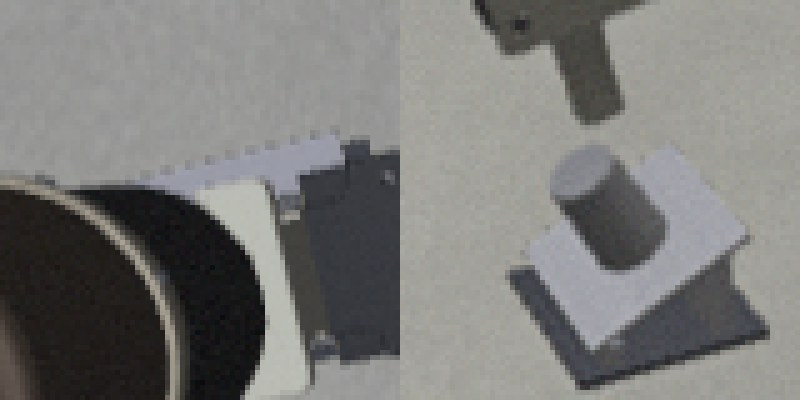

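>>> carry_out(
  moves=[
    [18,-40,0,-0.02,0.088,0,100],
    [37,-80,0,-0.04,0.177,0,100],
    [55,-120,-5,-0.06,0.265,0,100],
    [74,-160,-10,-0.08,0.354,0,100],
    [93,-200,-30,-0.1,0.443,-0.001,100],
  ],
)

```text
time_s: 15.6
tcp_pos: [0.5884, -0.0388, 0.1291]
eef_rot: [-179.7, 74.8, -166.9]
contact_force: [2.2, 1.8, 1.1]
gripper_width: 0.0882
```

>>> carry_out(
  moves=[
    [0,0,-10,0,0,0,100],
    [0,0,-35,0,0,0,100],
    [0,0,-60,0,0,0,100],
    [0,0,-85,0,0,0,100],
    [0,0,-100,0,0,0,100],
  ],
)

```text
time_s: 16.1
tcp_pos: [0.5845, -0.0375, 0.0253]
eef_rot: [-179.7, 74.6, -167.0]
contact_force: [0.4, 0.3, -0.0]
gripper_width: 0.0875
```

>>> carry_out(
  moves=[
    [0,0,0,0,0,0,100],
    [0,0,0,0,0,0,50],
    [0,0,0,0,0,0,50],
    [0,0,0,0,0,0,45],
    [0,0,0,0,0,0,45],
  ],
)

```text
time_s: 16.6
tcp_pos: [0.5865, -0.0372, 0.0292]
eef_rot: [-179.7, 74.9, -166.9]
contact_force: [-0.6, 0.5, -0.9]
gripper_width: 0.0612
```

>>> carry_out(
  moves=[
    [0,0,0,0,0,0,45],
    [0,0,0,0,0,0,45],
    [0,0,0,0,0,0,45],
    [0,0,0,0,0,0,45],
  ],
)

```text
time_s: 17.0
tcp_pos: [0.5863, -0.0373, 0.0287]
eef_rot: [-179.6, 74.8, -166.9]
contact_force: [-0.8, 1.5, 4.8]
gripper_width: 0.0543
```

```bash
python3 -c "
from h import *
st(-15)"
```

```text
t 17.0 tcp [586.3087 -37.3007  28.7081] turn to lean -15 [ 0.0023 -0.0028 -0.0014] F [-0.8113  1.5059  4.8068] w 0.05425665916480903 [ 15.0678  31.7788 -11.0663  -0.574  -62.3343 -91.9678]
```

>>> carry_out(
  moves=[
    [0,0,12,0,0,0,45],
    [0,0,42,0,0,0,45],
    [0,0,75,0,0,0,45],
    [0,0,110,0,0,0,45],
    [-5,10,135,0,0,0,45],
  ],
)

```text
time_s: 17.5
tcp_pos: [0.5815, -0.0281, 0.1657]
eef_rot: [-179.6, 74.9, -166.9]
contact_force: [0.6, -0.0, -2.4]
gripper_width: 0.0543
```

>>> carry_out(
  moves=[
    [-22,38,0,0.02,-0.088,0,45],
    [-44,76,0,0.04,-0.177,0,45],
    [-66,114,0,0.06,-0.265,0,45],
    [-88,152,-5,0.08,-0.354,0,45],
    [-110,190,-10,0.1,-0.443,0,45],
  ],
)

```text
time_s: 18.0
tcp_pos: [0.4703, 0.1644, 0.1542]
eef_rot: [0.5, 78.9, 13.2]
contact_force: [0.1, 0.7, -0.0]
gripper_width: 0.0537
```

>>> carry_out(
  moves=[
    [-4,9,-1,0,0,0,45],
    [-4,9,-2,0,0,0,45],
    [-4,9,-2,0,0,0,45],
  ],
)

```text
time_s: 18.3
tcp_pos: [0.4671, 0.1721, 0.1518]
eef_rot: [-0.4, 79.2, 12.4]
contact_force: [0.4, 0.6, -1.6]
gripper_width: 0.0544
```

```bash
python3 -c "
from h import *
rel();st(11)"
```

```text
t 18.3 tcp [467.1366 172.0973 151.7617] post-frame [ -4.6728  -0.935  121.0624] F [ 0.3662  0.5737 -1.5526] w 0.0543556779984867
turn needed [ 0.0597 -0.2582 -0.0013] joints [  47.7698    1.0115  -39.5327    9.5327  -40.9967 -131.7157]
t 18.3 tcp [467.1366 172.0973 151.7617] turn to lean 11 [ 0.002  -0.0029 -0.0015] F [ 0.3662  0.5737 -1.5526] w 0.0543556779984867 [  47.7698    1.0115  -39.5327    9.5327  -40.9967 -131.7157]
```

>>> carry_out(
  moves=[
    [1,1,-6,0.002,-0.003,0,45],
    [4,2,-12,0.002,-0.003,0,45],
    [7,3,-18,0.002,-0.003,0,45],
    [8.9,3.4,-22.2,0.002,-0.003,0,45],
    [8.9,3.4,-22.2,0.002,-0.003,0,45],
  ],
)

```text
time_s: 18.8
tcp_pos: [0.476, 0.1743, 0.1278]
eef_rot: [-0.5, 79.1, 12.2]
contact_force: [-0.2, -0.3, -1.4]
gripper_width: 0.0542
```

```bash
cat >> h.py <<'E'
def check(out,items,x0=245,y0=95,n=75,f=8):
    b=r.capture("side"); im=cv2.resize(b[y0:y0+n,x0:x0+n],None,fx=f,fy=f,interpolation=3)
    cv2.imwrite(out,im); a=np.linspace(0,2*np.pi,90)
    for nm,R,x,y,z in items:
        P=np.array([FOOT+PR@(np.array([x+R*np.cos(t),y+R*np.sin(t),z])/1e3) for t in a])
        q=(proj("side",P)-[x0,y0]+.5)*f; print(nm,q.min(0),q.max(0))
E
python3 -c "
from h import *
rel()
s=r.get_state();v=PR.T@(s['tcp_pos']-FOOT)*1e3
check('pics/c5.png',[('rim',28.5,v[0]+5.2,v[1],v[2]-28.7),('smalltop',19.5,-.5,0,56),('smallrim',22,-.5,0,0)])"
```

```text
t 18.8 tcp [475.9741 174.3319 127.8062] post-frame [-6.9839 -0.6979 95.5366] F [-0.1942 -0.2821 -1.3618] w 0.054238900596737825
turn needed [ 0.0594 -0.2571  0.001 ] joints [  47.0313    3.6601  -40.786    10.311   -37.0353 -132.1481]
rim [153.5594 307.9175] [307.6095 437.9685]
smalltop [197.1654 347.9305] [301.9132 436.5305]
smallrim [274.9107 456.846 ] [389.6165 555.2681]
```

View pics/c5.png

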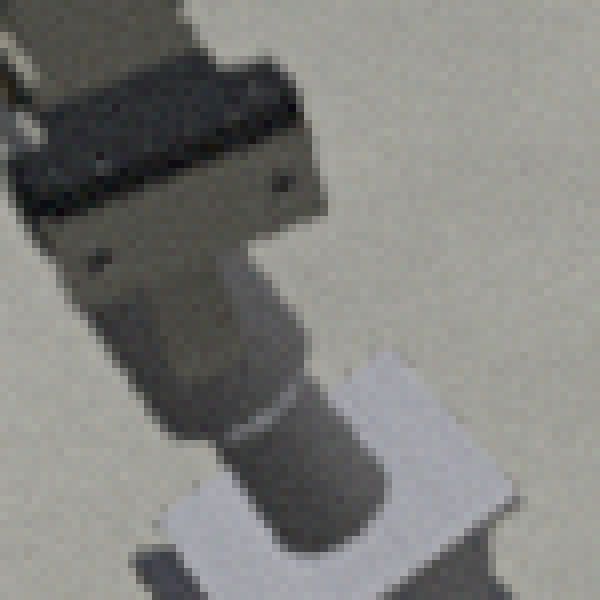

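>>> carry_out(
  moves=[
    [0.7,0.9,0.4,0,0,0,45],
    [4.5,1.8,-7.7,0,0,0,45],
    [9.2,2.9,-17.6,0,0,0,45],
    [13.5,3.8,-26.6,0,0,0,45],
    [13.5,3.8,-26.6,0,0,0,45],
  ],
)

```text
time_s: 19.35
tcp_pos: [0.4891, 0.1783, 0.1005]
eef_rot: [-0.6, 79.2, 12.2]
contact_force: [-0.3, -0.4, -1.4]
gripper_width: 0.0542
```

```bash
python3 -c "
from h import *
rel()"
```

```text
t 19.35 tcp [489.0924 178.2826 100.4898] post-frame [-6.6757  0.2721 64.9941] F [-0.315  -0.389  -1.3913] w 0.05416492560036598
turn needed [ 0.06   -0.2577  0.0002] joints [  45.972     7.1873  -41.5318   11.163   -32.7363 -132.2071]
```

>>> carry_out(
  moves=[
    [3.4,0.7,-6.2,0,0,0,45],
    [6.8,1.4,-13,0,0,0,45],
    [10,2.1,-20,0,0,0,45],
    [12.4,2.6,-25,0,0,0,45],
    [12.4,2.6,-25,0,0,0,45],
  ],
)

```text
time_s: 19.85
tcp_pos: [0.5016, 0.1811, 0.0764]
eef_rot: [-0.3, 79.1, 12.4]
contact_force: [-0.0, -1.4, -1.8]
gripper_width: 0.0541
```

```bash
python3 -c "
from h import *
rel()"
```

```text
t 19.85 tcp [501.6383 181.1081  76.4185] post-frame [-5.6693  0.2704 37.7213] F [-0.0234 -1.355  -1.7611] w 0.05413816754602147
turn needed [ 0.059  -0.2567  0.    ] joints [  44.921    10.3637  -42.0999   12.1828  -28.8565 -132.4433]
```

Remaining ≈ 9 mm.

>>> carry_out(
  moves=[
    [0.9,0.2,-2.2,0,0,0,45],
    [1.8,0.5,-4.2,0,0,0,45],
    [2.4,0.6,-5.4,0,0,0,45],
    [2.8,0.7,-6.2,0,0,0,45],
    [2.8,0.7,-6.2,0,0,0,45],
  ],
)

```text
time_s: 20.35
tcp_pos: [0.5046, 0.1822, 0.0712]
eef_rot: [-0.1, 79.0, 12.6]
contact_force: [-0.3, -0.3, -1.9]
gripper_width: 0.0543
```

>>> carry_out(
  moves=[
    [0.3,0,-0.6,0,0,0,45],
    [0.5,0.1,-1.1,0,0,0,45],
    [0.5,0.1,-1.1,0,0,0,45],
  ],
)

```text
time_s: 20.65
tcp_pos: [0.505, 0.1822, 0.0701]
eef_rot: [-0.1, 79.0, 12.6]
contact_force: [0.8, 0.4, -2.1]
gripper_width: 0.0541
```

```bash
python3 -c "
from h import *
rel()"
```

```text
t 20.65 tcp [505.0354 182.2471  70.052 ] post-frame [-5.2565  0.6347 30.4367] F [ 0.7845  0.3783 -2.0754] w 0.0541192280550555
turn needed [ 0.058  -0.2556 -0.0004] joints [  44.6708   11.2007  -42.2785   12.5456  -27.7456 -132.6123]
```

>>> carry_out(
  moves=[
    [0.2,0,-0.5,0,0,0,45],
    [0.4,0.1,-0.9,0,0,0,45],
    [0.5,0.1,-1.1,0,0,0,45],
    [0.5,0.1,-1.1,0,0,0,45],
  ],
)

```text
time_s: 21.05
tcp_pos: [0.5055, 0.1823, 0.0694]
eef_rot: [-0.1, 79.0, 12.6]
contact_force: [-3.9, -0.8, 5.2]
gripper_width: 0.054
```

```bash
python3 -c "
from h import *
rel()"
```

```text
t 21.05 tcp [505.5356 182.3012  69.3827] post-frame [-5.1007  0.5774 29.616 ] F [-3.8897 -0.8373  5.1964] w 0.053990742212417314
turn needed [ 0.058  -0.2553 -0.0004] joints [  44.6309   11.295   -42.2978   12.6056  -27.6182 -132.6376]
```

>>> carry_out(
  moves=[
    [0.2,0,-0.4,0,0,0,45],
    [0.3,0.1,-0.7,0,0,0,45],
    [0.3,0.1,-0.7,0,0,0,45],
  ],
)

```text
time_s: 21.35
tcp_pos: [0.5057, 0.1823, 0.0692]
eef_rot: [-0.1, 79.0, 12.6]
contact_force: [-8.8, -2.0, 13.6]
gripper_width: 0.0539
```

>>> carry_out(
  moves=[
    [0,0,0.3,0,0,0,80],
    [0,0,0.3,0,0,0,100],
    [0,0,0.3,0,0,0,100],
    [0,0,0.3,0,0,0,100],
    [0,0,0.3,0,0,0,100],
  ],
)

```text
time_s: 21.85
tcp_pos: [0.5059, 0.1825, 0.0685]
eef_rot: [-0.1, 79.0, 12.6]
contact_force: [-0.7, -0.4, 0.0]
gripper_width: 0.0858
```

>>> carry_out(
  moves=[
    [-2,0,12,0,0,0,100],
    [-5,-1,30,0,0,0,100],
    [-9,-2,50,0,0,0,100],
    [-12,-3,75,0,0,0,100],
    [-14,-15,95,0,0,0,100],
  ],
)

```text
time_s: 22.35
tcp_pos: [0.4921, 0.1682, 0.1649]
eef_rot: [-0.0, 79.0, 12.8]
contact_force: [0.1, -0.0, -0.0]
gripper_width: 0.0875
```

```bash
python3 -c "
from h import *
st(-15)
check('pics/c6.png',[('rim',28.5,0,0,0),('top',26,0,0,65)],250,105)"
```

```text
t 22.35 tcp [492.053  168.1985 164.8734] turn to lean -15 [-0.1002  0.4432 -0.0016] F [ 0.1392 -0.0421 -0.0497] w 0.08749687208215196 [  44.8882    2.2735  -35.9092    8.6158  -42.7639 -127.9638]
rim [219.3771 361.7901] [368.0039 489.268 ]
top [126.9383 233.326 ] [267.3117 351.7387]
```

View pics/c6.png

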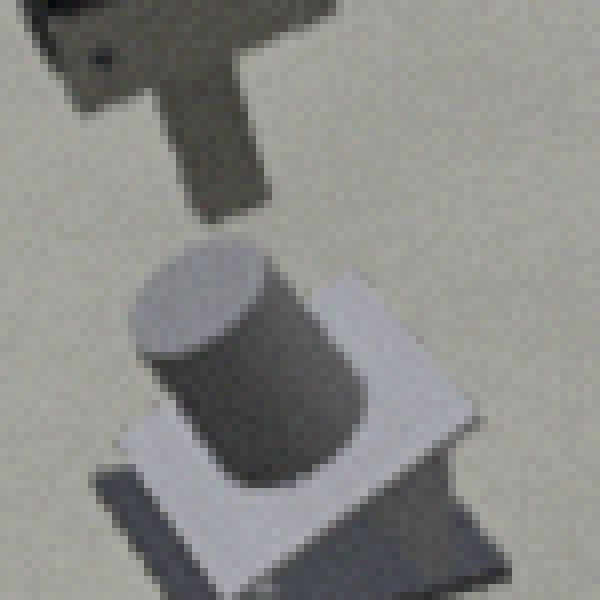

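>>> carry_out(
  moves=[
    [-5,-44,0,-0.02,0.088,0,100],
    [-10,-88,0,-0.04,0.177,0,100],
    [-15,-132,0,-0.06,0.265,0,100],
    [-20,-176,-10,-0.08,0.354,0,100],
    [-25,-220,-30,-0.1,0.443,-0.002,100],
  ],
)

```text
time_s: 22.9
tcp_pos: [0.4682, -0.0539, 0.1348]
eef_rot: [180.0, 75.0, -167.4]
contact_force: [2.5, 0.3, 0.1]
gripper_width: 0.0876
```

>>> carry_out(
  moves=[
    [0,0,-5,0,0,0,100],
    [0,0,-15,0,0,0,100],
    [0,0,-15,0,0,0,100],
  ],
)

```text
time_s: 23.2
tcp_pos: [0.4661, -0.0523, 0.1173]
eef_rot: [-179.9, 74.9, -167.3]
contact_force: [-0.3, 1.2, 0.1]
gripper_width: 0.0877
```

```bash
python3 -c "
from h import *
st(-15)"
```

```text
t 23.2 tcp [466.0708 -52.295  117.3093] turn to lean -15 [ 0.001  -0.0019  0.0017] F [-0.2919  1.1716  0.0854] w 0.08770817627981069 [ 16.7985  16.4658 -22.3261  -1.1587 -66.2964 -93.5913]
```

>>> carry_out(
  moves=[
    [0.5,0,-20,0,0,0,100],
    [0.5,0,-40,0,0,0,100],
    [0.5,0,-60,0,0,0,100],
    [0.5,0,-77,0,0,0,100],
    [0.5,0,-77,0,0,0,100],
  ],
)

```text
time_s: 23.7
tcp_pos: [0.4663, -0.0516, 0.0408]
eef_rot: [-179.9, 74.9, -167.1]
contact_force: [-0.1, 0.2, 0.1]
gripper_width: 0.088
```

>>> carry_out(
  moves=[
    [0,0,0,0,0,0,60],
    [0,0,0,0,0,0,60],
    [0,0,0,0,0,0,55],
    [0,0,0,0,0,0,55],
    [0,0,0,0,0,0,55],
  ],
)

```text
time_s: 24.2
tcp_pos: [0.468, -0.0524, 0.0424]
eef_rot: [-179.8, 75.1, -167.2]
contact_force: [-0.1, 1.5, 6.4]
gripper_width: 0.0663
```

>>> carry_out(
  moves=[
    [0,0,0,0,0,0,55],
    [0,0,0,0,0,0,55],
    [0,0,0,0,0,0,55],
  ],
)

```text
time_s: 24.5
tcp_pos: [0.468, -0.0525, 0.0424]
eef_rot: [-179.8, 75.0, -167.2]
contact_force: [0.4, 1.1, 6.8]
gripper_width: 0.0659
```

```bash
python3 -c "
from h import *
st(-15)"
```

```text
t 24.5 tcp [468.0209 -52.4513  42.3598] turn to lean -15 [0.0007 0.0009 0.0011] F [0.3518 1.1321 6.7529] w 0.06585643637915865 [ 16.7459  21.9904 -26.347   -1.2129 -56.5936 -93.3145]
```

>>> carry_out(
  moves=[
    [0,0,12,0,0,0,55],
    [0,0,42,0,0,0,55],
    [0,0,80,0,0,0,55],
    [0,0,120,0,0,0,55],
    [0,10,145,0,0,0,55],
  ],
)

```text
time_s: 25.0
tcp_pos: [0.4678, -0.0431, 0.19]
eef_rot: [-179.8, 75.1, -167.2]
contact_force: [0.3, 0.4, -2.3]
gripper_width: 0.0659
```

>>> carry_out(
  moves=[
    [-1,40,0,0.02,-0.088,0,55],
    [-2,80,0,0.04,-0.177,0,55],
    [-4,120,0,0.06,-0.265,0,55],
    [-5,160,0,0.08,-0.354,0,55],
    [-7,195,-8,0.1,-0.443,0,55],
  ],
)

```text
time_s: 25.5
tcp_pos: [0.4609, 0.155, 0.1808]
eef_rot: [1.1, 78.6, 13.7]
contact_force: [0.4, -0.8, -1.5]
gripper_width: 0.0658
```

>>> carry_out(
  moves=[
    [0,10,-6,0,0,0,55],
    [0,20,-12,0,0,0,55],
    [0,20,-12,0,0,0,55],
  ],
)

```text
time_s: 25.8
tcp_pos: [0.4605, 0.173, 0.1663]
eef_rot: [-0.2, 79.1, 12.5]
contact_force: [0.7, -0.7, -1.2]
gripper_width: 0.0662
```

```bash
python3 -c "
from h import *
rel();st(11)"
```

```text
t 25.8 tcp [460.5494 173.0099 166.3093] post-frame [ -3.8908   1.4035 136.8667] F [ 0.6969 -0.691  -1.1992] w 0.06621605458265342
turn needed [ 0.0583 -0.2568  0.0011] joints [  48.6571   -0.651   -38.9639    9.3928  -43.2247 -132.3916]
t 25.8 tcp [460.5494 173.0099 166.3093] turn to lean 11 [ 0.0008 -0.0013  0.0011] F [ 0.6969 -0.691  -1.1992] w 0.06621605458265342 [  48.6571   -0.651   -38.9639    9.3928  -43.2247 -132.3916]
```

>>> carry_out(
  moves=[
    [2.2,0,-4.5,0,0,0,55],
    [4.5,0.2,-9,0,0,0,55],
    [6.5,0.6,-13.5,0,0,0,55],
    [8.9,1.1,-18,0,0,0,55],
    [8.9,1.1,-18,0,0,0,55],
  ],
)

```text
time_s: 26.3
tcp_pos: [0.4694, 0.1729, 0.1477]
eef_rot: [-0.2, 79.1, 12.3]
contact_force: [1.3, 0.1, -1.3]
gripper_width: 0.0658
```

```bash
python3 -c "
from h import *
rel()
s=r.get_state();v=PR.T@(s['tcp_pos']-FOOT)*1e3
x0,y0=240,95
check('pics/c7.png',[('rim',35,v[0]+3.3,v[1],v[2]-42.4),('mrim',28.5,0,0,0),('mtop',26,0,0,65)],240,95,75,8)"
```

```text
t 26.3 tcp [469.392  172.9223 147.6764] post-frame [ -4.323   -0.626  116.3465] F [ 1.3483  0.1213 -1.2983] w 0.06581518216247566
turn needed [ 0.0583 -0.2569  0.0027] joints [  47.6462    1.4964  -39.7645    9.7552  -40.2117 -132.081 ]
rim [166.6097 276.6151] [356.5841 436.5954]
mrim [299.3771 441.7901] [448.0039 569.268 ]
mtop [206.9383 313.326 ] [347.3117 431.7387]
```

>>> carry_out(
  moves=[
    [0.7,1.2,0.4,0,0,0,55],
    [3.7,1.9,-5.9,0,0,0,55],
    [6.7,2.5,-12.2,0,0,0,55],
    [9.2,3.1,-17.5,0,0,0,55],
    [9.2,3.1,-17.5,0,0,0,55],
  ],
)

```text
time_s: 26.85
tcp_pos: [0.4783, 0.1763, 0.1299]
eef_rot: [-0.3, 79.1, 12.3]
contact_force: [-1.5, -0.8, -1.1]
gripper_width: 0.0657
```

```bash
python3 -c "
from h import *
rel()"
```

```text
t 26.85 tcp [478.2761 176.3258 129.9335] post-frame [-3.6389  0.7411 96.272 ] F [-1.4699 -0.846  -1.0572] w 0.06569916305516799
turn needed [ 0.0585 -0.257   0.0018] joints [  46.9811    3.7752  -40.2728   10.1895  -37.3902 -132.0176]
```

>>> carry_out(
  moves=[
    [2.4,0.4,-5,0,0,0,55],
    [4.8,0.8,-10,0,0,0,55],
    [7.2,1.3,-15,0,0,0,55],
    [9.5,1.8,-19.8,0,0,0,55],
    [9.5,1.8,-19.8,0,0,0,55],
  ],
)

```text
time_s: 27.35
tcp_pos: [0.4879, 0.1781, 0.1104]
eef_rot: [-0.2, 79.1, 12.4]
contact_force: [-0.2, -0.4, -2.2]
gripper_width: 0.0659
```

```bash
python3 -c "
from h import *
rel()"
```

```text
t 27.35 tcp [487.8676 178.1436 110.4003] post-frame [-3.4326  0.4057 74.4387] F [-0.195  -0.437  -2.1575] w 0.06585623069067273
turn needed [ 0.0582 -0.2567  0.0019] joints [  46.1186    6.2232  -40.8824   10.7637  -34.2488 -131.9662]
```

>>> carry_out(
  moves=[
    [2.4,0.5,-5,0,0,0,55],
    [4.8,1,-10,0,0,0,55],
    [7.2,1.5,-15,0,0,0,55],
    [9.5,2.1,-19.8,0,0,0,55],
    [9.5,2.1,-19.8,0,0,0,55],
  ],
)

```text
time_s: 27.85
tcp_pos: [0.4973, 0.1803, 0.0906]
eef_rot: [-0.2, 79.1, 12.4]
contact_force: [0.0, 0.4, -1.3]
gripper_width: 0.0656
```

```bash
python3 -c "
from h import *
rel()"
```

```text
t 27.85 tcp [497.344  180.2797  90.5904] post-frame [-3.3857  0.4063 52.3753] F [ 0.0494  0.3824 -1.2838] w 0.06562554190102407
turn needed [ 0.0582 -0.2567  0.0018] joints [  45.3181    8.7539  -41.4203   11.4756  -31.1354 -132.096 ]
```

>>> carry_out(
  moves=[
    [1,0.2,-2,0,0,0,55],
    [1.9,0.4,-4,0,0,0,55],
    [2.7,0.6,-5.6,0,0,0,55],
    [3.3,0.7,-6.8,0,0,0,55],
    [3.3,0.7,-6.8,0,0,0,55],
  ],
)

```text
time_s: 28.35
tcp_pos: [0.5008, 0.1812, 0.0846]
eef_rot: [0.0, 79.0, 12.6]
contact_force: [-0.4, 0.3, -2.2]
gripper_width: 0.066
```

>>> carry_out(
  moves=[
    [0.2,0,-0.5,0,0,0,55],
    [0.4,0.1,-0.9,0,0,0,55],
    [0.4,0.1,-0.9,0,0,0,55],
  ],
)

```text
time_s: 28.65
tcp_pos: [0.5011, 0.1814, 0.0838]
eef_rot: [0.0, 79.0, 12.6]
contact_force: [0.2, 0.3, -2.1]
gripper_width: 0.0661
```

```bash
python3 -c "
from h import *
rel()"
```

```text
t 28.65 tcp [501.1434 181.3767  83.7724] post-frame [-2.8264  0.6411 44.5168] F [ 0.1806  0.3431 -2.0501] w 0.06613816052875604
turn needed [ 0.0573 -0.2557  0.0014] joints [  45.0275    9.6544  -41.5903   11.7901  -29.9706 -132.181 ]
```

>>> carry_out(
  moves=[
    [0.2,0,-0.5,0,0,0,55],
    [0.3,0.1,-0.9,0,0,0,55],
    [0.5,0.1,-1.3,0,0,0,55],
    [0.5,0.1,-1.3,0,0,0,55],
  ],
)

```text
time_s: 29.05
tcp_pos: [0.5016, 0.1814, 0.0828]
eef_rot: [0.0, 79.0, 12.6]
contact_force: [-3.4, -0.6, 4.2]
gripper_width: 0.0654
```

```bash
python3 -c "
from h import *
rel()"
```

```text
t 29.05 tcp [501.6262 181.4373  82.8067] post-frame [-2.8144  0.5941 43.4365] F [-3.4296 -0.6389  4.2273] w 0.06541638650509055
turn needed [ 0.0573 -0.2555  0.0014] joints [  44.9863    9.7737  -41.6308   11.8503  -29.799  -132.2107]
```

>>> carry_out(
  moves=[
    [0.2,0,-0.4,0,0,0,55],
    [0.3,0.1,-0.7,0,0,0,55],
    [0.3,0.1,-0.7,0,0,0,55],
  ],
)

```text
time_s: 29.35
tcp_pos: [0.5018, 0.1815, 0.0826]
eef_rot: [0.0, 79.0, 12.6]
contact_force: [-7.5, -1.4, 12.7]
gripper_width: 0.0656
```

>>> carry_out(
  moves=[
    [0,0,0.3,0,0,0,100],
    [0,0,0.3,0,0,0,100],
    [0,0,0.3,0,0,0,100],
    [0,0,0.3,0,0,0,100],
    [0,0,0.3,0,0,0,100],
  ],
)

```text
time_s: 29.85
tcp_pos: [0.502, 0.1816, 0.082]
eef_rot: [-0.0, 79.0, 12.6]
contact_force: [-0.4, 0.6, -0.5]
gripper_width: 0.0872
```

>>> carry_out(
  moves=[
    [-1,0,6,0,0,0,100],
    [-4,-1,20,0,0,0,100],
    [-8,-2,45,0,0,0,100],
    [-12,-3,75,0,0,0,100],
    [-15,-4,95,0,0,0,100],
  ],
)

```text
time_s: 30.35
tcp_pos: [0.4871, 0.1779, 0.1795]
eef_rot: [0.3, 78.9, 12.9]
contact_force: [0.8, 0.0, 0.0]
gripper_width: 0.0878
```

>>> carry_out(
  moves=[
    [0,-30,10,0,0,0,100],
    [0,-70,20,-0.02,0.088,0,100],
    [0,-110,20,-0.04,0.177,0,100],
    [0,-155,20,-0.04,0.177,0,100],
    [0,-200,20,-0.04,0.177,0,100],
  ],
)

```text
time_s: 30.85
tcp_pos: [0.4874, -0.0237, 0.1975]
eef_rot: [0.6, 89.4, 13.2]
contact_force: [1.5, -0.6, -0.4]
gripper_width: 0.0876
```

>>> carry_out(
  moves=[
    [0,-40,0,0,0,0,100],
    [0,-80,0,0,0,0,100],
    [0,-120,0,0,0,0,100],
    [0,-120,0,0,0,0,100],
    [0,-120,0,0,0,0,100],
  ],
)

```text
time_s: 31.35
tcp_pos: [0.4866, -0.1433, 0.1972]
eef_rot: [-0.2, 89.4, 12.2]
contact_force: [-0.1, -0.4, 0.5]
gripper_width: 0.0873
```

```bash
python3 -c "
from h import *
st()
check('pics/cf_s.png',[('rim',35,0,0,0),('top',32.5,0,0,74)],250,105,75,5)
a=r.capture('top');b=r.capture('side')
i=cv2.imread('pics/cf_s.png')
A=cv2.resize(a[100:300,160:460],(400,267));B=cv2.resize(b,(427,267))[:, :400]
T=cv2.resize(a[175:250,185:260],(375,375),interpolation=3)
o=np.zeros((375+267,800,3),np.uint8);o[:375,:375]=i;o[:375,400:775]=T;o[375:,:400]=A;o[375:,400:]=B
cv2.imwrite('pics/final.png',o[:600])"
```

```text
t 31.35 tcp [ 486.6333 -143.2774  197.2017] turn to lean 0 [-0.0022  0.01    0.004 ] F [-0.0612 -0.366   0.5233] w 0.08731833634893721 [  5.7565   5.6409 -22.9761  -0.0755 -60.8027 -83.2469]
rim [126.6915 217.293 ] [240.7797 315.1454]
top [ 59.4905 124.6171] [169.7046 217.3625]
```

View pics/final.png

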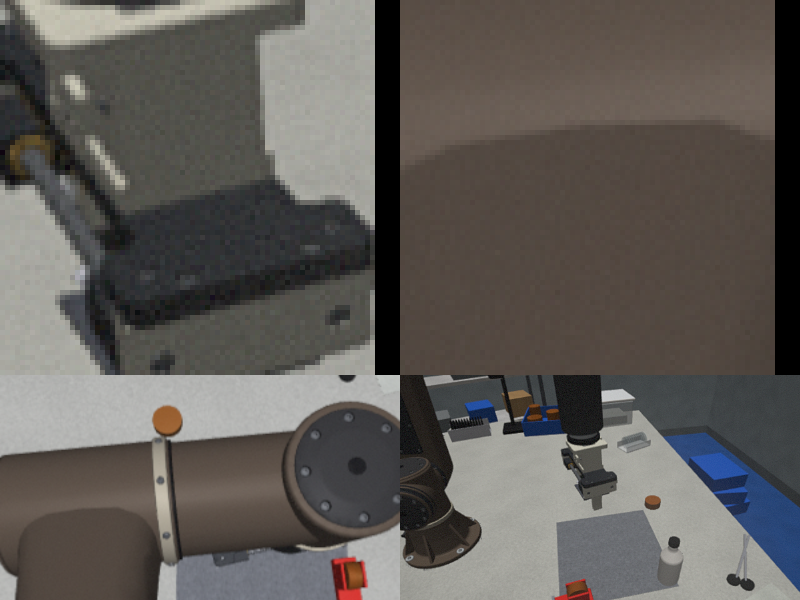

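>>> carry_out(
  moves=[
    [0,-40,10,0,0,0,100],
    [0,-80,20,0,0,0,100],
    [0,-120,30,0,0,0,100],
    [0,-160,30,0,0,0,100],
    [0,-200,30,0,0,0,100],
  ],
)

```text
time_s: 32.0
tcp_pos: [0.4878, -0.3427, 0.2278]
eef_rot: [-3.9, 89.3, 8.8]
contact_force: [1.2, 0.3, 0.1]
gripper_width: 0.0874
```

```bash
python3 - <<'E'
from h import *
st()
for n in("side","top"):
    im=r.capture(n); cv2.imwrite(f"pics/end_{n}.png",im)
    d=cv2.absdiff(im,cv2.imread(f"pics/{n}0.png")).max(2)
    def circ(R,z,x=0):
        a=np.linspace(0,2*np.pi,90); return proj(n,np.array([FOOT+PR@(np.array([x+R*np.cos(t),R*np.sin(t),z])/1e3) for t in a]))
    P=np.vstack([circ(35,0),circ(32.5,74)]); m=np.zeros(d.shape,np.uint8)
    cv2.fillConvexPoly(m,cv2.convexHull(np.round(P).astype(np.int32)),1)
    lo=P.min(0).astype(int)-12;hi=P.max(0).astype(int)+12
    box=(slice(lo[1],hi[1]),slice(lo[0],hi[0]))
    c=(d[box]>25); k=cv2.erode(m,np.ones((5,5)))[box]>0; o=cv2.dilate(m,np.ones((5,5)))[box]==0
    print(n,"pred",P.min(0),P.max(0),"inside changed",c[k].mean(),"outside changed",c[o].mean())
    g=cv2.resize(cv2.cvtColor(im,6)[box],None,fx=1,fy=1)
    for row,mr in zip(c,m[box]): print("".join({(0,0):".",(1,0):"!",(0,1):"o",(1,1):"#"}[(int(a),int(b))] for a,b in zip(row,mr)))
# bystanders: change outside the arm
for nm,n,(x,y) in(("puck","top",(285,133)),("bottle","side",(405,285)),("disp","side",(260,335)),("puck","side",(378,190)),("bottle","top",(415,148)),("disp","top",(422,256))):
    a=cv2.imread(f"pics/{n}0.png");b=cv2.imread(f"pics/end_{n}.png");s=np.s_[y-18:y+18,x-18:x+18]
    print(nm,n,cv2.absdiff(a[s],b[s]).mean())
E
```

```text
t 32.0 tcp [ 487.7521 -342.6991  227.7833] turn to lean 0 [-0.0017  0.0113 -0.0011] F [1.1555 0.3236 0.1402] w 0.0874214064379022 [-16.5107  12.8422  -9.8184  -0.3043 -66.7488 -60.6104]
side pred [261.3981 129.4234] [297.6559 167.5291] inside changed 0.9911373707533235 outside changed 0.8499379909053327
!!!!!!!!!!!!!!!!!!!!!!!!!!!!!!!!!!!!!!!!!!!!!!!!!!!!!!!!!!!!
!!!!!!!!!!!!!!!!!!!!!!!!!!!!!!!!!!!!!!!!!!!!!!!!!!!!!!!!!!!!
!!!!!!!!!!!!!!!!!!!!!!!!!!!!!!!!!!!!!!!!!!!!!!!!!!!!!!!!!!!!
!!!!!!!!!!!!!!!!!!!!!!!!!!!!!!!!!!!!!!!!!!!!!!!!!!!!!!!!!!!!
!!!!!!!!!!!!!!!!!!!!!!!!!!!!!!!!!!!!!!!!!!!!!!!!!!!!!!!!!!!!
!!!!!!!!!!!!!!!!!!!!!!!!!!!!!!!!!!!!!!!!!!!!!!!!!!!!!!!!!!!!
!!!!!!!!!!!!!!!!!!!!!!!!!!!!!!!!!!!!!!!!!!!!!!!!!!!!!!!!!!!!
!!!!!!!!!!!!!!!!!!!!!!!!!!!!!!!!!!!!!!!!!!!!!!!!!!!!!!!!!!!!
!!!!!!!!!!!!!!!!!!!!!!!!!!!!!!!!!!!!!!!!!!!!!!!!!!!!!!!!!!!!
!!!!!!!!!!!!!!!!!!!!!!!!!!!!!!!!!!!!!!!!!!!!!!!!!!!!!!!!!!!!
!!!!!!!!!!!!!!!!!!!!!!!!!!!!!!!!!!!!!!!!!!!!!!!!!!!!!!!!!!!!
!!!!!!!!!!!!!!!!!!!!!!!!!!!!!!!!!!!!!!!!!!!!!!!!!!!!!!!!!!!!
!!!!!!!!!!!!!!!!!!!!!!!!!!!#####!!!!!!!!!!!!!!!!!!!!!!!!!!!!
!!
[... 6056 characters left out ...]
!!!!!!!
!!!!!!!!!!!!!!!!....!.!.!.!!!!!!!!!!!!!!!!!!!!!!!!!!!!!!!
!!!!!!!!!!!!!!!!!!!!!.!!!!!!!!!!!!!!!!!!!!!!!!!!!!!!!!!!!
!!!!!!!!!!!!!!!!!.!!!!!!!!!!!!!!!!!!!!!!!!!!!!!!!!!!!!!!!
!!!!!!!!!!!!!!!!!!!!!!!!!!!!!!!!!!!!!!!!!!!!!!!!!!!!!!!!!
!!!!!!!!!!!!!!!!!!!!!!!!!!!!!!!!!!!!!!!!!!!!!!!!!!!!!!!!!
!!!!!!!!!!!!!!!!!!!!!!!!!!!!!!!!!!!!!!!!!!!!!!!!!!!!!!!!!
!!!!!!!!!!!!!!!!!!!!!!!!!!!!!!!!!!!!!!!!!!!!!!!!!!!!!!!!!
!!!!!!!!!!!!!!!!!!!!!!!!!!!!!!!!!!!!!!!!!!!!!!!!!!!!!!!!!
!!!!!!!!!!!!!!!!!!!!!!!!!!!!!!!!!!!!!!!!!!!!!!!!!!!!!!!!!
puck top 43.30452674897119
bottle side 15.097736625514404
disp side 9.852623456790123
puck side 16.09182098765432
bottle top 46.248456790123456
disp top 39.18698559670782
```

```bash
python3 - <<'E'
from h import *
from scipy.ndimage import map_coordinates
a=np.linspace(0,2*np.pi,120,endpoint=False)
G={}
for n in("side","top"):
    g=cv2.GaussianBlur(cv2.imread(f"pics/end_{n}.png",0).astype(float),(0,0),.8)
    G[n]=np.hypot(cv2.Sobel(g,6,1,0),cv2.Sobel(g,6,0,1))
    print(n,"mean grey now/then",g.mean(),cv2.imread(f"pics/{n}0.png",0).mean())
def score(o):
    s=0
    for n in G:
        P=[np.array([FOOT+PR@((np.array([R*np.cos(t),R*np.sin(t),z])+o)/1e3) for t in a]) for R,z in((35,0),(32.5,74))]
        h=cv2.convexHull(np.vstack([proj(n,p) for p in P]).astype(np.float32))[:,0]
        h=np.vstack([h,h[:1]]); L=np.r_[0,np.cumsum(np.linalg.norm(np.diff(h,axis=0),axis=1))]
        q=np.linspace(0,L[-1],200); x,y=np.interp(q,L,h[:,0]),np.interp(q,L,h[:,1])
        s+=np.sqrt(map_coordinates(G[n],[y,x],order=1)).mean()
    return s
b=sorted(((score(np.array([x,y,z])),x,y,z) for x in range(-8,9,2) for y in range(-6,7,2) for z in range(-4,21,2)),reverse=True)
print(b[:5],score(np.zeros(3)))
for n in("side","top"):
    i=cv2.imread(f"pics/end_{n}.png")
    for nm,(lo,hi) in{"red":((0,120,60),(6,255,255)),"amber":((7,120,60),(20,255,255))}.items():
        for im,t in((cv2.imread(f"pics/{n}0.png"),"then"),(i,"now")):
            m=cv2.inRange(cv2.cvtColor(im,cv2.COLOR_BGR2HSV),lo,hi);m[:120 if n=="side" else 0]=0
            k,_,st_,c=cv2.connectedComponentsWithStats(m); print(n,nm,t,[(int(st_[j,4]),c[j].round(1).tolist()) for j in range(1,k) if st_[j,4]>60])
E
```

```text
side mean grey now/then 115.63124354740165 108.14389453125
top mean grey now/then 138.65057225819808 119.26651953125
[(np.float64(19.56066815551138), 6, -4, 20), (np.float64(19.375253265535974), 4, -4, 20), (np.float64(19.31790608672553), 2, -2, 20), (np.float64(19.303557826975876), 4, -2, 18), (np.float64(19.28665357080929), 6, -4, 18)] 19.086896224803382
side red then [(81, [262.6, 310.3]), (1284, [258.7, 340.6])]
side red now [(84, [262.7, 310.3]), (1344, [258.7, 340.8])]
side amber then [(249, [378.5, 187.3]), (456, [264.2, 319.1])]
side amber now [(252, [378.5, 187.4]), (482, [264.4, 319.5])]
top red then [(381, [419.7, 259.0])]
top red now []
top amber then [(361, [285.0, 133.4]), (210, [425.6, 249.5])]
top amber now [(384, [285.1, 134.0])]
```

>>> carry_out(
  moves=[
    [-31,-32,0,0,0,0,100],
    [-62,-64,0,0,0,0,100],
    [-93,-96,0,0,0,0,100],
    [-124,-128,0,0,0,0,100],
    [-155,-160,0,0,0,0,100],
  ],
)

```text
time_s: 32.6
tcp_pos: [0.3319, -0.5023, 0.2275]
eef_rot: [-3.4, 89.4, 9.4]
contact_force: [-0.0, -0.4, -0.5]
gripper_width: 0.0875
```

>>> carry_out(
  moves=[
    [-31,-32,0,0,0,0,100],
    [-62,-64,0,0,0,0,100],
    [-93,-96,0,0,0,0,100],
    [-124,-128,0,0,0,0,100],
    [-146,-147,0,0,0,0,100],
  ],
)

```text
time_s: 33.1
tcp_pos: [0.1855, -0.6504, 0.2269]
eef_rot: [-0.5, 89.4, 12.2]
contact_force: [0.7, 0.1, 0.1]
gripper_width: 0.0874
```

```bash
python3 - <<'E'
from h import *
from scipy.ndimage import map_coordinates
st()
a=np.linspace(0,2*np.pi,120,endpoint=False)
G={}
for n in("side","top"):
    im=r.capture(n); cv2.imwrite(f"pics/end2_{n}.png",im); o=cv2.imread(f"pics/{n}0.png")
    d=cv2.absdiff(im,o).max(2)>25; k,_,s,c=cv2.connectedComponentsWithStats(cv2.medianBlur(d.astype(np.uint8),3))
    print(n,[(s[j].tolist()) for j in range(1,k) if s[j,4]>60])
    g=cv2.GaussianBlur(cv2.cvtColor(im,6).astype(float),(0,0),.8); G[n]=np.hypot(cv2.Sobel(g,6,1,0),cv2.Sobel(g,6,0,1))
def score(o):
    s=0
    for n in G:
        P=[np.array([FOOT+PR@((np.array([R*np.cos(t),R*np.sin(t),z])+o)/1e3) for t in a]) for R,z in((35,0),(32.5,74))]
        p=[proj(n,q).astype(np.float32) for q in P]
        def samp(h):
            h=np.vstack([h,h[:1]]); L=np.r_[0,np.cumsum(np.linalg.norm(np.diff(h,axis=0),axis=1))]
            q=np.linspace(0,L[-1],200); return np.sqrt(map_coordinates(G[n],[np.interp(q,L,h[:,1]),np.interp(q,L,h[:,0])],order=1)).mean()
        s+=samp(cv2.convexHull(np.vstack(p))[:,0])+samp(p[1])
    return s
b=sorted(((round(float(score(np.array([x,y,z]))),2),x,y,z) for x in range(-6,7,2) for y in range(-4,5,2) for z in range(-4,17,2)),reverse=True)
print(b[:5],score(np.zeros(3)))
E
```

```text
t 33.1 tcp [ 185.5206 -650.3912  226.886 ] turn to lean 0 [-0.0021  0.0098  0.0006] F [0.7211 0.0663 0.1261] w 0.08743766080305178 [-57.921   20.6408   1.1003  -0.5749 -70.2648 -19.2223]
side [[97, 4, 56, 33, 610], [0, 49, 16, 11, 102], [263, 131, 35, 37, 820], [317, 192, 24, 36, 724], [261, 199, 34, 43, 1152], [323, 270, 23, 36, 654]]
top [[305, 173, 14, 18, 132], [300, 188, 20, 9, 83], [393, 192, 10, 12, 73], [383, 195, 13, 14, 88], [204, 197, 32, 36, 762], [305, 218, 13, 14, 82]]
[(44.94, 0, 0, 0), (44.69, 0, 0, -2), (44.45, 0, 2, -2), (43.81, 0, 2, -4), (43.78, 0, -2, 0)] 44.94427555785617
```

```bash
python3 -c "
from plant import r
print(r.close_job())"
```

```text
the job is handed in; nothing more can be done
None
```

The three cups are nested mouth down on the leaning post, placed small, medium, then large. Each was lowered along the post to firm contact with the plate (about 15 N along the post) and let go before the next. I handed the job in at about 33 s of the 72 s allowed, with the arm back near its start and touching nothing.

**Regrasp of the small cup:** my first approach with it ran joint 3 into its range limit. I set that cup back down near where it had stood and regrasped it with the tool leaning 15°. I used that same lean for the other two cups.

**Last checks:**
- **Seating:** an edge fit of the large cup in both cameras was best at zero offset from fully home, on a 2 mm grid. The contact heights of all three cups agreed to within about 0.5 mm.
- **Bystanders:** apart from two patches at the upper left of the side picture, well away from the bench objects, the before and after pictures differ only at the stand and the cups' old places. The tape dispenser, bottle and puck have not moved.

**Checks that did not work:** the arm blocked my last viewed picture, which used up the 12 views. A first edge fit, taken with the arm probably still in the way, was inconclusive. I did not see the finished large cup by eye; its check is the numeric fit, made after I moved the arm clear.

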